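# Sniff the chamber seam, then hold the probe in the port

### The arm

A 7-joint arm with a two-finger parallel gripper is mounted at the origin on the work surface. World frame = base frame: x ahead of the robot, y to its left, z up, the work surface at z = 0. Lengths are in mm, angles in rad, forces in N, time in s.
With the tool pointing down it reaches from about 425 to 925 mm from the base axis. Payload 6.8 kg.
Tool frame: the origin (TCP) lies on the centre line of the jaws, within the pads' length; the fingertips stand bot.finger_overhang ahead of it and the grasp point (between the pads) lies 2 mm behind it (bot.finger_overhang is the distance from the TCP to the fingertips, in mm); x points along the fingers, y is the direction in which the jaws open and shut, and the axes are right-handed (so a half turn about x gives the same grasp; the last joint's range is limited). The gripper opens to 88 mm and grips with 3 to 60 N. Pads are 20 mm wide; open, the fingers measure 115 mm over their backs; the gripper's body (75 mm by 178 mm) begins 61 mm behind the grasp point.
Start: joints at [-0.108, 0.477, 0.022, 1.555, -0.011, 1.109, -0.083], TCP at [675.016, 0.007, 239.664] pointing down, gripper open.
Joint ranges: [-2.96, 2.96], [-0.34, 2.1], [-1.41, 1.46], [0.24, 2.44], [-1.37, 4.51], [0.17, 1.92], [-2.96, 2.96]. Speed limits (rad/s): [2.39, 2.39, 3.14, 3.14, 3.14, 3.14, 3.14].

### API

Orientations are given as a unit quaternion [x, y, z, w].
In Python, from bench import bot, cams, find_in, regions_of, tip_of gives the robot as it stands.
- The arm moves only by the tool arm_command, never from a script. Its argument "motion" is a list of rows, each a list of 5 numbers: the gripper command: -1 is shut, 1 is fully open, values between are in proportion, then the shift along the tool's x, y, z each as a share of 0.1 m, from -1 to 1, then the turn about the tool's x as a share of 60 degrees, from -1 to 1. In form: [[hand, dx, dy, dz, yaw], ...]. A call has 1 to 20 rows; each row is the pose to reach, as a shift and turn from the pose commanded when the call began, along the tool's axes at that moment; what a row does not reach only later rows make up. A row lasts 1/12 s, in which the tool goes at most 41.7 mm and 7.16 degrees, less where a joint would pass 70% of its speed; a pose out of reach is approached as far as the arm can. A call with a number of a shift or a turn outside -1 to 1 is refused whole. A call with a gripper value outside its range is refused whole. The fingers move at their own pace and stop on an object; "force" is the grip in N (left out, the last holds). Time passes only in rows, so rows that repeat a pose let the fingers close. It gives the time, the measured TCP pose, the force and the opening at its end, in the units of the state.
- bot.read_state(): the state, without advancing time (a new reading comes with each control period).
- cams.camera(name): name is "scene" or "side" or "wrist"; returns the picture (400x640x3 uint8, blue, green, red); there is no depth.
- cams.camera_params(name): a dict with "mtx" (3x3 intrinsics, pixels), "R" (3x3) and "t" (3): a world point X has camera coordinates R X + t. Camera axes: x right, y down, z forward; pixel columns grow to the right and rows downward; lengths in mm; the calibration is good to about 2 mm. The wrist camera is an equidistant fisheye: a pixel r from the principal point sees the ray r / f radians off the axis. A picture is of the moment at which its call begins: read the wrist's pose just before it. camera_params takes no time and is no camera call; for the wrist camera it gives the pose at the moment of the call.
- bot.sign_off(): hands the job in, once; it reports no verdict.
Trained networks look in the newest picture that a camera, given by its name, has taken for a name from the list of things; names that differ only in an ending like _2 or _b are one class to them, and where a whole thing is asked for, a point or a joint stands for the part that bears it (a point fixed in the world has none). Each returns a list of dicts, best first, with "p" (0 to 1); they miss things now and then, are a little off and sometimes report something else, mostly with a low value. They report only what shows in the picture. A call takes as long as a camera call. They do not tell look-alikes from the thing itself.
- find_in(camera, thing): "xyz" ([x, y, z] in mm, in the coordinates of the camera as it stood for that picture, good to about 4 mm: the middle of the surface that is visible of it).
- regions_of(camera, thing): "mask" (400x640 bool, what is visible of it).
- tip_of(camera, thing): "xyz" ([x, y, z] in mm, in the coordinates of the camera as it stood for that picture, good to about 4 mm: a listed point, or the origin of a listed thing).
The state is a dict: "clock": time; "qpos": joint angles; "joint_velocities": joint speeds; "tau": joint torques, N m; "position": TCP position; "orientation": TCP orientation; "contact_force": force on the tool from outside, world axes, zero at the start; "ft_torque": the same for the moment, N m; "opening": finger opening in mm.
Only numpy, scipy, OpenCV 4.12 (cv2) and the standard library are available. Lean on these libraries where they do the work, as an engineer would, in place of code of your own. Each camera call takes 0.05 s, during which the arm holds its last target. There are 200 camera calls.

### The job

Leak-check the test chamber: lift the orange-handled gas probe out of its stand, hold it upright and guide its tip slowly (about 3 cm a second) along the black seam on the deck from the yellow mark to the red mark, staying over the seam and within about a centimetre above it. Then lower the rod through the open brass port until its blue ring is level with the port's mouth, and finish still gripping the probe, holding it still, upright and centred in the bore for the inside reading. The probe and the gripper must never touch the chamber or the bore, and the other things on the bench and deck are left where they are.

Things in the scene. Friction and masses are not known exactly. Their poses are not given: they have to be found in the camera images.
- probe_grip (a point): Centre of the probe's orange round handle (26 mm in diameter, 70 mm long, black bands), on its axis, 35 mm above the handle's underside, 135 mm above the rod's tip; z is the probe's axis, up towards the handle's top. At the start the probe is upright in the stand, the handle's underside resting on the stand's top plate, all of the handle free above it.
- probe_tip (a point): The probe's tip: centre of the lower end of the rod, on the axis; moves with the probe.
- probe_ring (a point): Blue depth ring (4 mm high) painted round the rod, on the axis, 50 mm above the tip; moves with the probe.
- probe: The whole loose gas probe, about 120 g: the orange handle and, hanging 100 mm straight down from its underside, a steel rod 8 mm in diameter. Origin at the rod's tip, z up along its axis.
- stand: Probe stand, fixed, left or right of the robot: grey foot 80 x 70 mm, aluminium upright and level top plate 72 x 50 mm, its upper face 110 mm above the bench, with a 14 mm hole in which the rod hangs loosely, its tip 10 mm above the bench. Origin at the foot's underside, directly under the hole.
- chamber: Test chamber, fixed: blue hollow box 160 mm (its x) x 200 mm (its y), white deck 90 mm above the bench. Origin: centre of the underside; turned about the vertical. On the deck: black gasket seam along y at x = -35 mm beside a grey hatch leaf; open brass port at (35, 45) mm; black capped port, unused, at (35, -45) mm, top 105 mm above the bench; green stopper.
- seam_yellow (a point): Yellow mark (18 x 7 mm) across the seam, the start of the length of seam to be checked, at deck height (90 mm above the bench), chamber's (-35, -60) mm.
- seam_red (a point): Red mark (18 x 7 mm) across the seam, the end of the length of seam to be checked, at deck height, chamber's (-35, 60) mm: 120 mm straight along the seam from the yellow mark.
- port (a point): Centre of the mouth of the open brass guide port, 100 mm above the bench: upright bore 20 mm in diameter and 35 mm long, wall 5 mm, the rim 10 mm above the deck. Below the bore is the chamber's empty inside, its floor 94 mm below the mouth.
- stopper: Bystander: loose green stopper, 22 mm wide and 20 mm high, on the chamber's deck; origin under its centre.
- vial: Bystander: amber vial with a white cap, 22 mm wide, 45 mm high, between chamber and stand; origin under its centre.
- flask: Bystander: empty conical glass flask, 74 mm wide, 104 mm high; origin under its centre.
- beaker: Bystander: empty glass beaker, 68 mm wide, 85 mm high; origin under its centre.
- jar_red: Bystander: white jar with a red cap, 60 mm wide, 100 mm high; origin under its centre.
- jar_blue: Bystander: white jar with a blue cap, 52 mm wide, 80 mm high; origin under its centre.
- spatula: Bystander: spatula lying on the bench, 170 mm long; origin under its middle.
- dish: Bystander: small white dish, 64 mm wide, 16 mm high; origin under its centre.
Not all that is in view belongs to the job. Of the things shaped like the probe, the orange one is meant.

How it is judged (in metres and radians):
On the way, in this order (a step that is already met when the one before it is completed fails the run):
1. the probe is gripped and drawn up out of its stand (contact force between the fingers and probe above 0.5 N and height (world z) of probe_tip above 0.115 m), for 0.1 s.
2. the tip is just above the yellow end of the seam (x of probe_tip in the frame of chamber between -0.043 and -0.027 m and y of probe_tip in the frame of chamber between -0.067 and -0.053 m and z of probe_tip in the frame of chamber between 0.0895 and 0.105 m), for 0.1 s.
3. the tip passes over the seam, point 1 of 5, within 8 mm to the side and 15 mm in height (x of probe_tip in the frame of chamber between -0.043 and -0.027 m and y of probe_tip in the frame of chamber between -0.047 and -0.033 m and z of probe_tip in the frame of chamber between 0.0895 and 0.105 m), for 0.02 s.
4. the tip passes over the seam, point 2 of 5, within 8 mm to the side and 15 mm in height (x of probe_tip in the frame of chamber between -0.043 and -0.027 m and y of probe_tip in the frame of chamber between -0.027 and -0.013 m and z of probe_tip in the frame of chamber between 0.0895 and 0.105 m), for 0.02 s.
5. the tip passes over the seam, point 3 of 5, within 8 mm to the side and 15 mm in height (x of probe_tip in the frame of chamber between -0.043 and -0.027 m and y of probe_tip in the frame of chamber between -0.007 and 0.007 m and z of probe_tip in the frame of chamber between 0.0895 and 0.105 m), for 0.02 s.
6. the tip passes over the seam, point 4 of 5, within 8 mm to the side and 15 mm in height (x of probe_tip in the frame of chamber between -0.043 and -0.027 m and y of probe_tip in the frame of chamber between 0.013 and 0.027 m and z of probe_tip in the frame of chamber between 0.0895 and 0.105 m), for 0.02 s.
7. the tip passes over the seam, point 5 of 5, within 8 mm to the side and 15 mm in height (x of probe_tip in the frame of chamber between -0.043 and -0.027 m and y of probe_tip in the frame of chamber between 0.033 and 0.047 m and z of probe_tip in the frame of chamber between 0.0895 and 0.105 m), for 0.02 s.
8. the tip is just above the red end of the seam (x of probe_tip in the frame of chamber between -0.043 and -0.027 m and y of probe_tip in the frame of chamber between 0.053 and 0.067 m and z of probe_tip in the frame of chamber between 0.0895 and 0.105 m), for 0.1 s.
9. the rod has entered the brass port (horizontal distance between probe_tip and port below 0.007 m and z of probe_tip in the frame of chamber between 0.06 and 0.095 m), for 0.02 s.
At the end, for the whole second after the job is handed in: The probe is held by the gripper, still (under 20 mm/s) and within 0.1 rad of upright, with tip and blue ring both within 4 mm of the port's axis and the ring within 8 mm of the height of the port's mouth, touching neither chamber nor stand (under 0.3 N), every bystander within 20 mm of its start (contact force between the fingers and probe above 0.5 N and horizontal distance between each of probe_tip, probe_ring and port below 0.004 m and z of probe_ring in the frame of port between -0.008 and 0.008 m and angle between probe_tip's own z axis and vertical below 0.1 rad and linear speed of probe below 0.02 m/s and contact force between probe and chamber below 0.3 N and contact force between probe and stand below 0.3 N and distance of each of stopper, vial, flask, beaker, jar_red, jar_blue, spatula, dish from where it was at the start of the episode below 0.02 m); the arm keeps its last pose, push and grip.
It fails at once if the probe touches the chamber or the bore of its port (contact force between probe and chamber above 0.3 N).
It fails at once if the robot touches the chamber (contact force between the arm and chamber above 0.3 N).
It fails at once if the gripper touches the chamber (contact force between the fingers and chamber above 0.3 N).
It fails at once if the tip is swept along the seam faster than 80 mm/s (x of probe_tip in the frame of chamber between -0.043 and -0.027 m and y of probe_tip in the frame of chamber between -0.045 and 0.045 m and z of probe_tip in the frame of chamber between 0.0895 and 0.105 m and linear speed of probe above 0.08 m/s).
It fails at once if a bystander is disturbed (moved over 20 mm) (distance of any of stopper, vial, flask, beaker, jar_red, jar_blue, spatula, dish from where it was at the start of the episode above 0.02 m).
It also fails if it takes over 61 s, if anything falls off the work surface, if the arm or the gripper's body presses on something with over 40 N, if the wrist force passes 120 N, or if a joint passes its speed limit or range.

## Working session

There is one attempt and no reset: what is moved stays moved. The work goes in short steps, Python scripts to look and compute and a tool call to move; the robot and the scene stay as the last step left them, time stands still between calls to the robot, and variables do not carry over. Pictures are saved under pics/ and viewed, about 8 in all and at most 12, crops included, and the job is handed in when it is done.

Besides the shell and the picture viewer there is one more tool, called after "Call:" by a JSON object that holds its "method" and its "body", one argument or row to a line. arm_command: Moves the arm, as the interface text tells. Its arguments: {"type":"object","properties":{"motion":{"type":"array","items":{"type":"array","items":{"type":"number","minimum":-1,"maximum":1}}},"force":{"type":"number"}},"required":["motion"]}

```bash
mkdir -p pics; ls; cat > h.py <<'E'
import numpy as np, cv2
from bench import bot, cams, find_in, regions_of, tip_of
def snap(c,name=None):
    P=cams.camera_params(c); im=cams.camera(c)
    if name: cv2.imwrite('pics/'+name,im)
    return P,im
def w(P,x): return np.array(P['R']).T@(np.array(x)-np.array(P['t']).ravel())
E
python3 - <<'E'
from h import *
s=bot.read_state(); print({k:np.round(v,3) for k,v in s.items()}, bot.finger_overhang)
ims=[]
for c in ['scene','side']:
    P,im=snap(c,c+'0.png'); ims.append(im); print(c,np.round(P['mtx'],1).tolist(),np.round(w(P,[0,0,0])))
    for t in ['probe_grip','probe_tip','seam_yellow','seam_red','port','chamber','stand','stopper','vial','flask','beaker','jar_red','jar_blue']:
        print(t,[(np.round(w(P,d['xyz'])).tolist(),round(d['p'],2)) for d in tip_of(c,t)[:3]])
cv2.imwrite('pics/a.png',np.vstack(ims)[:, :])
E
```

```text
pics
{'clock': np.float64(0.0), 'qpos': array([-0.108,  0.478,  0.022,  1.556, -0.011,  1.109, -0.083]), 'joint_velocities': array([0.002, 0.001, 0.001, 0.   , 0.   , 0.001, 0.001]), 'tau': array([-1.0000e-03, -5.8285e+01,  1.5340e+00, -2.7261e+01, -5.4000e-02,
        1.7000e-02,  0.0000e+00]), 'position': array([ 6.74436e+02, -1.50000e-02,  2.38684e+02]), 'orientation': array([-0.499, -0.5  ,  0.5  , -0.5  ]), 'contact_force': array([ 0.185,  0.664, -0.318]), 'ft_torque': array([0.059, 0.064, 0.027]), 'opening': np.float64(87.802)} 17.0
scene [[404.3, 0.0, 317.1], [0.0, 404.3, 197.6], [0.0, 0.0, 1.0]] [ 990. -371.  983.]
probe_grip [([533.0, 301.0, 132.0], 0.63), ([635.0, 175.0, 136.0], 0.46)]
probe_tip [([539.0, 299.0, 6.0], 0.77), ([325.0, 271.0, -1.0], 0.3)]
seam_yellow [([576.0, -282.0, 93.0], 0.88)]
seam_red [([491.0, -190.0, 89.0], 0.72)]
port [([554.0, -158.0, 98.0], 0.56)]
chamber []
stand [([519.0, 196.0, -1.0], 0.49)]
stopper []
vial [([499.0, 18.0, 0.0], 0.42)]
flask [([760.0, -62.0, 1.0], 0.63), ([313.0, -304.0, 0.0], 0.37)]
beaker [([734.0, 46.0, 0.0], 0.67)]
jar_red [
[... 172 characters left out ...]
.0, 192.0, 144.0], 0.89), ([635.0, 170.0, 136.0], 0.68), ([534.0, 295.0, 135.0], 0.55)]
probe_tip [([520.0, 197.0, 9.0], 0.88), ([636.0, 168.0, 1.0], 0.59)]
seam_yellow [([580.0, -288.0, 90.0], 0.59)]
seam_red [([493.0, -196.0, 90.0], 0.86)]
port [([560.0, -159.0, 103.0], 0.68), ([316.0, -315.0, 0.0], 0.54)]
chamber [([564.0, -214.0, -5.0], 0.98)]
stand [([516.0, 192.0, 1.0], 0.82)]
stopper [([604.0, -178.0, 90.0], 0.58), ([518.0, 188.0, 144.0], 0.18)]
vial [([497.0, 10.0, 1.0], 0.64)]
flask [([754.0, -67.0, 4.0], 0.73)]
beaker [([737.0, 38.0, -2.0], 0.8)]
jar_red [([685.0, 380.0, -0.0], 0.81), ([759.0, -68.0, 1.0], 0.47)]
jar_blue [([692.0, -378.0, -2.0], 0.75), ([517.0, 191.0, 1.0], 0.69)]
```

```bash
python3 - <<'E'
import cv2,numpy as np
a=cv2.imread('pics/a.png');cv2.imwrite('pics/a2.png',cv2.resize(a,(480,600),interpolation=cv2.INTER_AREA))
cv2.imwrite('pics/sc.png',cv2.imread('pics/scene0.png'))
E
```

```text
(no output)
```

View pics/scene0.png

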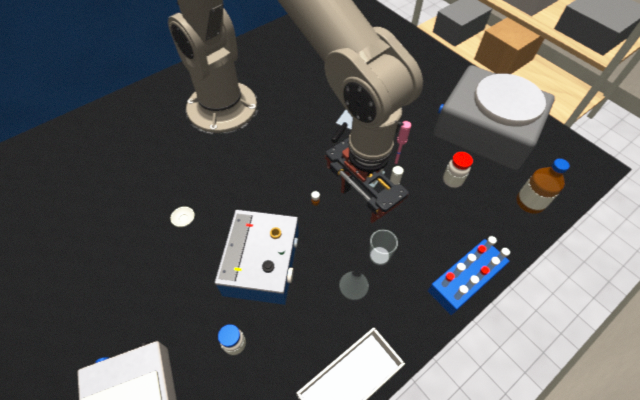

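View pics/side0.png

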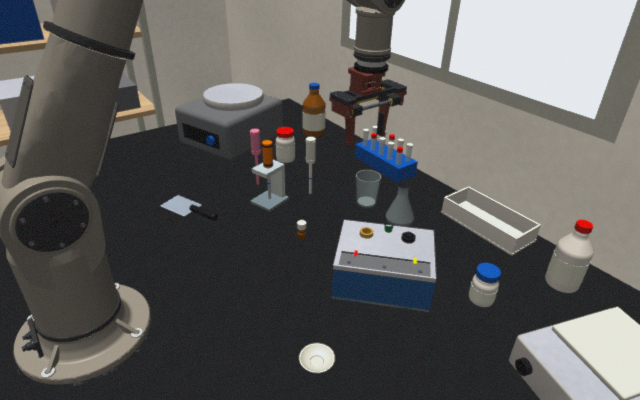

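The side view shows three look-alikes: orange at (267,155) in the stand, pink at (255,142), and white at (310,150). The orange one fits the description. In the scene view the arm hides it, and the chamber is around (260,250). I'll confirm in a crop.

```bash
python3 - <<'E'
import cv2
a=cv2.imread('pics/side0.png');cv2.imwrite('pics/crop.png',cv2.resize(a[115:265,230:450],None,fx=3.5,fy=3.5,interpolation=cv2.INTER_CUBIC))
E
```

```text
(no output)
```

View pics/crop.png

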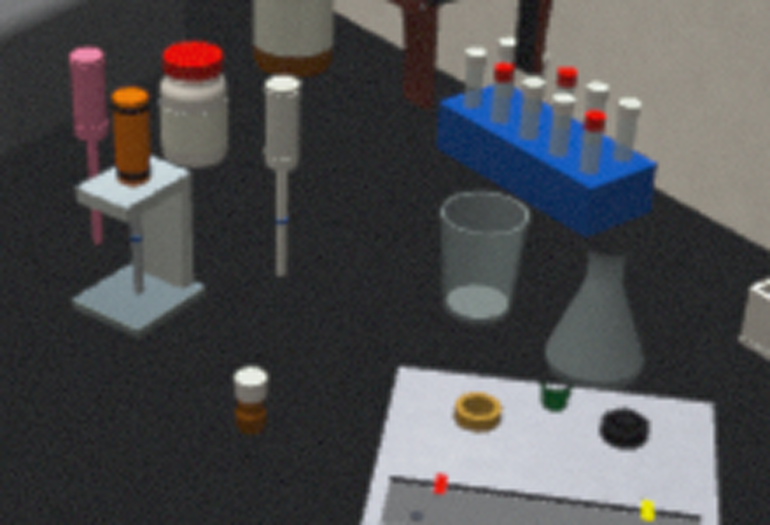

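Call:
{"method": "arm_command", "body": {
  "motion": [
    [1,0,-0.2,-0.25,0],
    [1,0,-0.4,-0.5,0],
    [1,0,-0.6,-0.75,0],
    [1,0,-0.8,-1,0],
    [1,0,-0.8,-1,0],
    [1,0,-0.8,-1,0]
  ]
}}

```text
clock: 1.9
position: [594.2, 102.2, 240.0]
orientation: [0.499, 0.501, -0.499, 0.501]
contact_force: [0.5, 0.1, -0.0]
opening: 88.1
```

Call:
{"method": "arm_command", "body": {
  "motion": [
    [1,0,-0.2,-0.22,0],
    [1,0,-0.4,-0.46,0],
    [1,0,-0.6,-0.7,0],
    [1,0,-0.77,-0.92,0],
    [1,0,-0.77,-0.92,0],
    [1,0,-0.77,-0.92,0],
    [1,0,-0.77,-0.92,0]
  ]
}}

```text
clock: 2.48
position: [519.2, 190.5, 239.8]
orientation: [0.501, 0.499, -0.5, 0.5]
contact_force: [0.5, 0.4, -0.9]
opening: 87.8
```

The crop confirms it: the orange handle with black bands at (132,135) is in the aluminium stand. The pink (88,95) and white (282,120) ones are look-alikes with no stand. Next I'll measure it from close by.

```bash
cat >> h.py <<'E'
def ray(c,P,u,v):
    K=np.array(P['mtx']); p=np.array([(u-K[0,2])/K[0,0],(v-K[1,2])/K[1,1]])
    if c=='wrist':
        r=np.hypot(*p); d=np.array([*(p/r*np.sin(r)),np.cos(r)]) if r>0 else np.array([0,0,1.])
    else: d=np.array([*p,1.])
    return w(P,[0,0,0]), np.array(P['R']).T@d
def onz(c,P,u,v,z):
    o,d=ray(c,P,u,v); return o+d*(z-o[2])/d[2]
def blobs(im,h0,h1,smin,vmin,amin=5):
    hsv=cv2.cvtColor(im,cv2.COLOR_BGR2HSV); m=cv2.inRange(hsv,(h0,smin,vmin),(h1,255,255))
    n,_,st,ce=cv2.connectedComponentsWithStats(m)
    return [(*np.round(ce[i],1),int(st[i,4])) for i in range(1,n) if st[i,4]>=amin]
E
python3 - <<'E'
from h import *
for c in ['wrist','scene','side']:
    P,im=snap(c,c+'1.png')
    print(c,np.round(w(P,[0,0,0]),1))
    for t in (['probe_grip','stand','probe_tip'] if c=='wrist' else ['probe_grip','seam_yellow','seam_red','port','chamber','stopper']):
        print(t,[(np.round(w(P,d['xyz']),1).tolist(),round(d['p'],2)) for d in tip_of(c,t)[:2]])
    if c!='wrist':
        for nm,a in [('red',(0,6,150,120)),('yel',(24,35,150,120)),('brass',(12,24,100,70))]:
            B=blobs(im,*a)
            for b in B:
                X=onz(c,P,b[0],b[1],100 if nm=='brass' else 90)
                if 440<X[0]<680 and -340<X[1]<-100: print(nm,b,np.round(X,1))
E
```

```text
wrist [519.  270.7 383.9]
probe_grip [([633.8, 166.6, 134.8], 0.81), ([516.4, 192.7, 140.2], 0.63)]
stand [([520.0, 196.4, -2.6], 0.78)]
probe_tip []
scene [ 989.6 -370.6  982.9]
probe_grip [([534.1, 299.7, 136.1], 0.81), ([631.5, 175.2, 133.3], 0.76)]
seam_yellow [([579.3, -280.1, 90.3], 0.58)]
seam_red [([497.1, -191.7, 92.3], 0.8)]
port [([555.9, -157.3, 98.8], 0.97), ([500.8, 13.4, -2.7], 0.31)]
chamber [([559.4, -211.6, 1.5], 0.86)]
stopper []
red (np.float64(248.5), np.float64(224.7), 11) [ 492.7 -194.4   90. ]
yel (np.float64(237.5), np.float64(269.0), 16) [ 577.4 -280.2   90. ]
brass (np.float64(275.1), np.float64(232.6), 97) [ 557.5 -157.   100. ]
side [  -7.5 -747.1  692.1]
probe_grip [([516.0, 193.1, 147.1], 0.9), ([533.3, 293.5, 133.8], 0.75)]
seam_yellow [([574.0, -284.9, 94.2], 0.97), ([692.3, -379.7, -0.5], 0.16)]
seam_red [([489.8, -197.4, 88.2], 0.78)]
port [([557.3, -161.7, 103.3], 0.6)]
chamber [([561.7, -216.7, -5.7], 0.75), ([516.0, 194.2, 6.3], 0.68)]
stopper [([516.7, 192.8, 145.0], 0.53), ([601.9, -177.5, 90.9], 0.46)]
red (np.float64(355.2), np.float64(253.1), 15) [ 494.8 -197.3   90. ]
yel (np.float64(414.6), np.float64(260.7), 20) [ 578.3 -284.1   90. ]
brass (np.float64(365.9), np.float64(232.0), 112) [ 551.  -164.5  100. ]
```

View pics/wrist1.png

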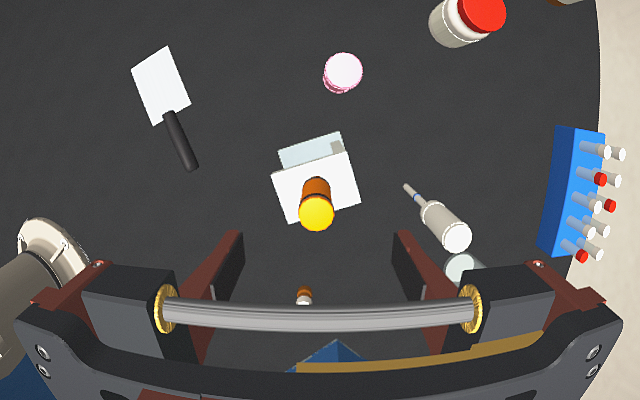

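The wrist view shows the orange handle's top at about (317,213) between the open jaws. The white probe at (455,235) is outside the right finger.

```bash
python3 - <<'E'
from h import *
P=cams.camera_params('wrist'); s=bot.read_state(); print(np.round(s['position'],1),np.round(s['orientation'],4))
im=cv2.imread('pics/wrist1.png')
for b in blobs(im,18,32,150,200,60): print(b,np.round(onz('wrist',P,b[0],b[1],180),1))
E
```

```text
[518.  192.1 239.7] [ 0.5  0.5 -0.5  0.5]
(np.float64(315.6), np.float64(213.8), 907) [516.4 198.1 180. ]
```

Call:
{"method": "arm_command", "body": {
  "motion": [
    [1,0.1,-0.015,-0.03,0],
    [1,0.25,-0.015,-0.03,0],
    [1,0.35,-0.015,-0.03,0],
    [1,0.35,-0.015,-0.03,0],
    [1,0.35,-0.015,-0.03,0]
  ]
}}

```text
clock: 3.8
position: [516.0, 194.9, 203.8]
orientation: [-0.499, -0.5, 0.501, -0.5]
contact_force: [-0.1, -0.4, 0.9]
opening: 87.6
```

```bash
python3 - <<'E'
from h import *
s=bot.read_state(); print(np.round(s['position'],1))
P,im=snap('wrist','wrist2.png'); print(np.round(w(P,[0,0,0]),1),np.round(P['mtx'],1).tolist())
for b in blobs(im,18,32,150,200,60): print(b,np.round(onz('wrist',P,b[0],b[1],180),1))
for t in ['probe_grip','stand','seam_red','port']:
    print(t,[(np.round(w(P,d['xyz']),1).tolist(),round(d['p'],2)) for d in tip_of('wrist',t)[:2]])
E
```

```text
[516.  194.9 203.8]
[516.  275.1 347.9] [[309.7, 0.0, 317.8], [0.0, 309.7, 197.4], [0.0, 0.0, 1.0]]
(np.float64(320.6), np.float64(240.7), 1174) [517.5 196.8 180. ]
probe_grip [([633.6, 164.3, 136.3], 0.97), ([518.1, 191.9, 140.4], 0.79)]
stand [([518.1, 194.4, -1.4], 0.96)]
seam_red []
port []
```

Call:
{"method": "arm_command", "body": {
  "motion": [
    [1,0.15,0.01,0,0],
    [1,0.3,0.01,0,0],
    [1,0.45,0.01,0,0],
    [1,0.57,0.01,0,0],
    [1,0.61,0.01,0,0],
    [1,0.61,0.01,0,0],
    [1,0.61,0.01,0,0],
    [0.2,0.61,0.01,0,0],
    [-0.2,0.61,0.01,0,0],
    [-0.3,0.61,0.01,0,0],
    [-0.4,0.61,0.01,0,0],
    [-0.5,0.61,0.01,0,0],
    [-0.7,0.61,0.01,0,0],
    [-1,0.61,0.01,0,0],
    [-1,0.61,0.01,0,0],
    [-1,0.61,0.01,0,0],
    [-1,0.61,0.01,0,0],
    [-1,0.61,0.01,0,0]
  ],
  "force": 25
}}

```text
clock: 5.55
position: [517.5, 195.0, 143.6]
orientation: [-0.5, -0.5, 0.5, -0.5]
contact_force: [0.5, -0.4, 0.0]
opening: 25.7
```

```bash
python3 - <<'E'
from h import *
s=bot.read_state(); print(np.round(s['position'],1),s['opening'],np.round(s['contact_force'],1))
P,im=snap('wrist','wrist3.png')
Q,im2=snap('side','side3.png')
cv2.imwrite('pics/g.png',np.hstack([cv2.resize(im[100:400,120:520],(400,300)),cv2.resize(im2[100:250,200:400],(400,300))]))
E
```

```text
[517.5 195.  143.6] 25.678528270305538 [ 0.5 -0.4  0. ]
```

View pics/g.png

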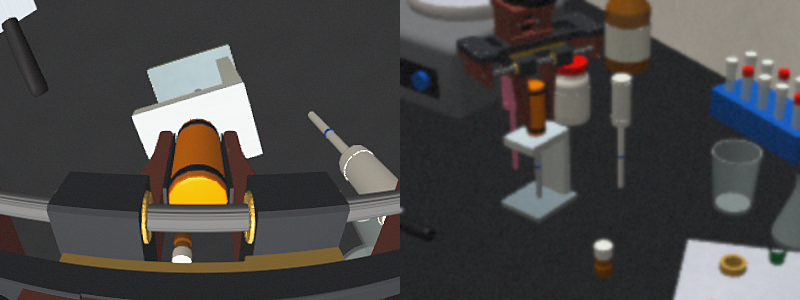

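The probe is gripped: the pads are on both sides of the handle and the opening is 25.7 mm. Lifting.

Call:
{"method": "arm_command", "body": {
  "motion": [
    [-1,-0.05,0,0,0],
    [-1,-0.15,0,0,0],
    [-1,-0.3,0,0,0],
    [-1,-0.5,0,0,0],
    [-1,-0.7,0,0,0],
    [-1,-0.9,0,0,0],
    [-1,-1,0,0,0],
    [-1,-1,0,0,0]
  ]
}}

```text
clock: 6.32
position: [518.9, 195.6, 246.7]
orientation: [0.502, 0.499, -0.498, 0.501]
contact_force: [-0.2, 0.8, -1.9]
opening: 25.6
```

Call:
{"method": "arm_command", "body": {
  "motion": [
    [-1,-0.2,0,0,0],
    [-1,-0.35,0,0,0],
    [-1,-0.35,0,0.1,0],
    [-1,-0.35,0,0.3,0],
    [-1,-0.35,0,0.5,0],
    [-1,-0.35,0,0.7,0],
    [-1,-0.35,0,0.9,0],
    [-1,-0.35,0,1,0],
    [-1,-0.35,0,1,0],
    [-1,-0.35,0,1,0]
  ]
}}

```text
clock: 7.15
position: [517.2, 94.8, 277.9]
orientation: [-0.5, -0.5, 0.501, -0.499]
contact_force: [0.3, 0.2, -1.5]
opening: 25.3
```

Call:
{"method": "arm_command", "body": {
  "motion": [
    [-1,0,0,0.15,0],
    [-1,0,0,0.35,0],
    [-1,0,0,0.55,0],
    [-1,0,0,0.75,0],
    [-1,0,0,0.9,0],
    [-1,0,0,1,0],
    [-1,0,0,1,0],
    [-1,0,0,1,0]
  ]
}}

```text
clock: 7.82
position: [517.6, -3.9, 278.4]
orientation: [0.5, 0.5, -0.5, 0.5]
contact_force: [0.7, 1.6, -1.4]
opening: 25.4
```

```bash
python3 - <<'E'
from h import *
s=bot.read_state(); print(np.round(s['position'],1),np.round(s['orientation'],4),s['opening'],np.round(s['contact_force'],1),s['clock'])
for c in ['side','scene']:
    P,im=snap(c,c+'4.png')
    for t in ['probe_grip','probe_tip','probe_ring','vial']:
        print(c,t,[(np.round(w(P,d['xyz']),1).tolist(),round(d['p'],2)) for d in tip_of(c,t)[:2]])
    # predicted axis pixels
    K=np.array(P['mtx'])
    for z in (-133,-83,2): 
        X=np.array(s['position'])+[0,0,z]; q=K@(np.array(P['R'])@X+np.array(P['t']).ravel()); print(z,np.round(q[:2]/q[2],1))
E
```

```text
[517.6  -3.9 278.4] [ 0.4999  0.5004 -0.4997  0.5   ] 25.411321137905215 [ 0.7  1.6 -1.4] 7.8167
side probe_grip [([635.3, 169.5, 133.4], 0.69), ([517.7, -9.3, 281.2], 0.55)]
side probe_tip [([516.6, -2.5, 144.2], 0.85), ([538.8, 292.9, -0.5], 0.84)]
side probe_ring [([521.2, -4.6, 192.6], 0.9), ([540.5, 292.5, 48.3], 0.69)]
side vial [([499.2, 5.8, -0.4], 0.54)]
-133 [310.6 186.5]
-83 [310.8 167.3]
2 [311.1 132.4]
scene probe_grip [([534.5, 301.5, 132.9], 0.63), ([520.0, -0.7, 282.4], 0.6)]
scene probe_tip [([634.6, 170.2, 0.0], 0.74), ([520.1, -0.9, 146.1], 0.68)]
scene probe_ring [([633.1, 170.4, 51.6], 0.78), ([536.2, 298.5, 48.9], 0.69)]
scene vial []
-133 [314.  180.3]
-83 [313.9 168.4]
2 [313.9 145.6]
```

Call:
{"method": "arm_command", "body": {
  "motion": [
    [-1,0,0.03,0.15,0],
    [-1,0,0.08,0.35,0],
    [-1,0,0.13,0.6,0],
    [-1,0,0.18,0.85,0],
    [-1,0,0.2,1,0]
  ]
}}

```text
clock: 8.73
position: [537.8, -108.0, 278.8]
orientation: [-0.5, -0.499, 0.501, -0.5]
contact_force: [0.0, 0.2, -1.5]
opening: 25.7
```

Call:
{"method": "arm_command", "body": {
  "motion": [
    [-1,0,0.05,0.25,0],
    [-1,0,0.1,0.5,0],
    [-1,0,0.15,0.75,0],
    [-1,0,0.2,1,0]
  ]
}}

```text
clock: 9.07
position: [557.7, -206.1, 278.7]
orientation: [0.5, 0.5, -0.5, 0.5]
contact_force: [0.4, 0.6, -1.6]
opening: 25.5
```

Call:
{"method": "arm_command", "body": {
  "motion": [
    [-1,0,0.05,0.2,0],
    [-1,0,0.1,0.4,0],
    [-1,0,0.15,0.6,0],
    [-1,0,0.2,0.78,0],
    [-1,0,0.2,0.78,0],
    [-1,0,0.2,0.78,0],
    [-1,0,0.2,0.78,0],
    [-1,0,0.2,0.78,0]
  ]
}}

```text
clock: 9.73
position: [577.6, -281.5, 278.6]
orientation: [0.5, 0.501, -0.499, 0.5]
contact_force: [-0.3, 0.7, -0.6]
opening: 25.9
```

```bash
cat >> h.py <<'E'
def proj(P,X):
    q=np.array(P['mtx'])@(np.array(P['R'])@np.array(X)+np.array(P['t']).ravel()); return q[:2]/q[2]
def look(tag):
    s=bot.read_state(); print(np.round(s['position'],1),np.round(s['orientation'],4),round(s['opening'],1),np.round(s['contact_force'],1),s['clock'])
    out={}
    for c in ['side','scene','wrist']:
        P,im=snap(c,c+tag+'.png'); out[c]=(P,im)
        for t in ['probe_tip','probe_ring','seam_yellow','seam_red','port','chamber']:
            print(c,t,[(np.round(w(P,d['xyz']),1).tolist(),round(d['p'],2)) for d in tip_of(c,t)[:2]])
        if c!='wrist': print('predicted tip/ring px',[np.round(proj(P,np.array(s['position'])+[0,0,z]),1).tolist() for z in (-133,-83)])
    return out
E
python3 - <<'E'
from h import *
o=look('5')
a=cv2.resize(o['side'][1][90:290,290:490],(400,400),interpolation=cv2.INTER_CUBIC)
b=cv2.resize(o['scene'][1][170:320,190:340],(400,400),interpolation=cv2.INTER_CUBIC)
cv2.imwrite('pics/v5.png',np.hstack([a,b]))
E
```

```text
[ 577.6 -281.5  278.6] [ 0.4998  0.5007 -0.4994  0.5002] 25.9 [-0.3  0.7 -0.6] 9.7333
side probe_tip [([576.8, -281.4, 143.3], 0.74), ([634.9, 169.1, 6.0], 0.66)]
side probe_ring [([583.0, -285.2, 194.0], 0.65), ([539.7, 293.8, 51.0], 0.65)]
side seam_yellow [([578.0, -286.3, 90.7], 0.6)]
side seam_red [([495.8, -200.4, 91.2], 0.86)]
side port [([561.1, -161.5, 97.5], 0.71), ([560.5, -215.4, -3.7], 0.69)]
side chamber [([562.3, -218.1, -5.9], 0.7)]
predicted tip/ring px [[417.1, 238.2], [420.5, 217.2]]
scene probe_tip [([637.0, 172.0, 1.8], 0.74), ([538.9, 299.8, 4.7], 0.69)]
scene probe_ring [([578.2, -278.7, 193.6], 0.61), ([631.5, 173.8, 47.9], 0.59)]
scene seam_yellow [([576.4, -281.7, 90.1], 0.64)]
scene seam_red [([493.7, -190.2, 89.3], 0.76), ([553.4, -157.1, 100.6], 0.73)]
scene port [([553.3, -156.0, 99.9], 0.86)]
scene chamber [([560.5, -212.8, -0.4], 0.92), ([519.0, 197.9, -0.6], 0.41)]
predicted tip/ring px [[233.1, 259.6], [229.1, 249.8]]
wrist probe_tip [([577.9, -280.4, 142.9], 0.87)]
wrist probe_ring [([575.6, -283.7, 192.2], 0.63)]
wrist seam_yellow [([580.3, -284.7, 90.7], 0.86)]
wrist seam_red [([498.1, -194.7, 86.9], 0.85)]
wrist port [([554.5, -156.4, 99.9], 0.89)]
wrist chamber [([564.6, -214.4, -0.6], 0.94)]
```

View pics/v5.png

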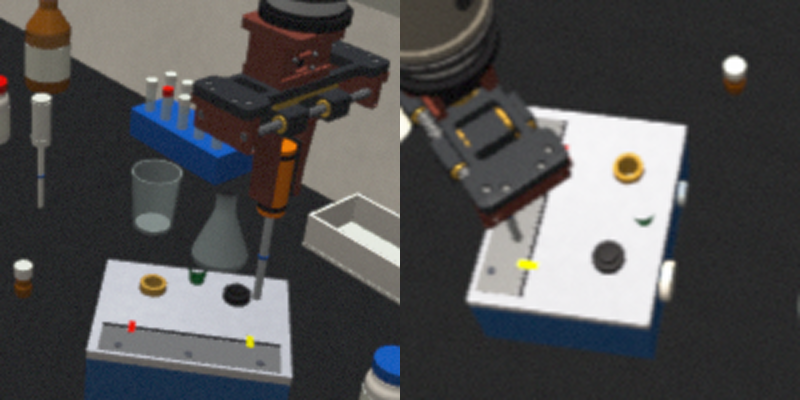

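View pics/wrist5.png

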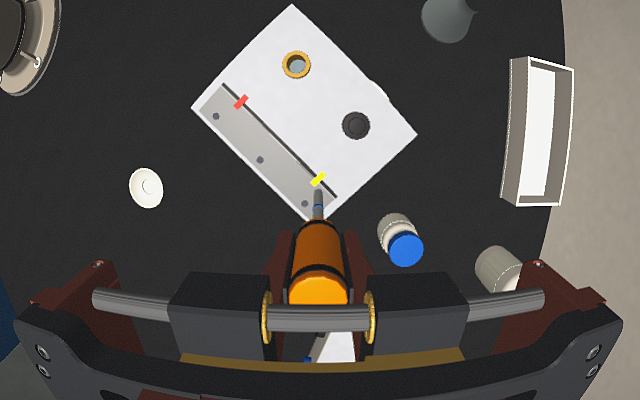

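The wrist view shows the tip at about (317,189), the yellow mark at (318,179), the red mark at (241,102) and the port at (296,65). The side and scene crops show the probe upright over the yellow end. Next I'll fit the chamber pose and the probe axis.

```bash
cat >> h.py <<'E'
from scipy.optimize import least_squares
LOC={'yel':(-35,-60,90),'red':(-35,60,90),'port':(35,45,100)}
def ch(p,l):
    c,s=np.cos(p[2]),np.sin(p[2]); return np.array([p[0]+c*l[0]-s*l[1],p[1]+s*l[0]+c*l[1],l[2]])
def fit(pts):
    f=lambda p:np.concatenate([(ch(p,LOC[k])-x)[:2] for k,x in pts])
    return least_squares(f,[562,-215,0.75])
E
python3 - <<'E'
from h import *
P=cams.camera_params('wrist'); im=cv2.imread('pics/wrist5.png')
pts={}
for c in ['wrist','scene','side']:
    P=cams.camera_params(c); im=cv2.imread(f'pics/{c}5.png' if c=='wrist' else f'pics/{c}1.png'); L=[]
    for nm,a in [('red',(0,6,120,120)),('yel',(24,35,150,120)),('port',(12,24,100,70))]:
        for b in blobs(im,*a,8):
            X=onz(c,P,b[0],b[1],LOC[nm][2])
            if np.hypot(*(X-ch([562,-215,.75],LOC[nm]))[:2])<15: L.append((nm,X)); print(c,nm,b,np.round(X,1))
    r=fit(L); print(c,np.round(r.x,3),np.round(r.fun,1))
    pts[c]=L
r=fit(sum(pts.values(),[])); print('all',np.round(r.x,3)); 
for k in LOC: print(k,np.round(ch(r.x,LOC[k]),1))
P=cams.camera_params('wrist')
im=cv2.imread('pics/wrist5.png'); cv2.imwrite('pics/w5c.png',cv2.resize(im[40:230,210:390],None,fx=3.1,fy=3.1,interpolation=cv2.INTER_CUBIC))
E
```

```text
wrist red (np.float64(240.3), np.float64(101.6), 98) [ 493.8 -196.2   90. ]
wrist yel (np.float64(317.7), np.float64(178.5), 88) [ 577.3 -282.5   90. ]
wrist port (np.float64(295.7), np.float64(63.3), 411) [ 554.8 -158.1  100. ]
wrist [ 560.807 -214.926    0.768] [ 0.1  0.1  0.   0.1 -0.1 -0.2]
scene red (np.float64(249.0), np.float64(224.8), 16) [ 493.7 -193.5   90. ]
scene yel (np.float64(237.5), np.float64(269.0), 16) [ 577.4 -280.2   90. ]
scene port (np.float64(275.1), np.float64(232.6), 97) [ 557.5 -157.   100. ]
scene [ 561.67  -213.192    0.754] [ 1.3  0.1 -0.2 -0.7 -1.1  0.6]
side red (np.float64(355.5), np.float64(253.0), 18) [ 495.5 -197.4   90. ]
side yel (np.float64(414.6), np.float64(260.7), 20) [ 578.3 -284.1   90. ]
side port (np.float64(365.9), np.float64(232.0), 112) [ 551.  -164.5  100. ]
side [ 560.419 -217.75     0.782] [-2.2 -2.5 -0.4 -0.8  2.5  3.3]
all [ 560.966 -215.292    0.768]
yel [ 577.5 -282.8   90. ]
red [ 494.1 -196.5   90. ]
port [ 554.9 -158.6  100. ]
```

View pics/w5c.png

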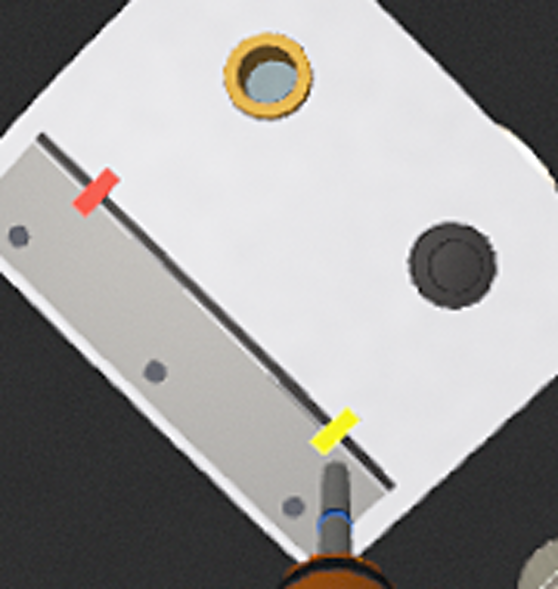

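```bash
python3 - <<'E'
from h import *
s=bot.read_state(); t=np.array(s['position']); print(np.round(t,1))
P=cams.camera_params('wrist'); im=cv2.imread('pics/wrist5.png')
def pw(X):
    c=np.array(P['R'])@X+np.array(P['t']).ravel(); r=np.hypot(c[0],c[1]); th=np.arctan2(r,c[2]); K=np.array(P['mtx']); return np.array([K[0,2]+K[0,0]*th*c[0]/r,K[1,2]+K[0,0]*th*c[1]/r])
for z in (143.6,145.6,147.6): print(z,np.round(onz('wrist',P,318.1,192.1,z),1))
print('pred tip centre & far edge',pw(t+[0,0,-133]),pw(t+[0,-4,-133]))
print('pred ring near edges',pw(t+[0,4,-83]),pw(t+[0,0,-83]),pw(t+[4,0,-83]),pw(t+[-4,0,-83]))
print('blue',[b for b in blobs(im,100,125,120,60,5) if abs(b[0]-318)<25])
g=im[185:215,308:328].astype(int)
for r in range(0,30,1): print(185+r,g[r].sum(1).tolist())
for c,bx in [('side',(410,250,225,245)),('scene',(0,)*4)]:
    if c=='side':
        q=cv2.imread('pics/side5.png'); hs=[b for b in blobs(q,100,125,60,40,2) if abs(b[0]-420)<12 and abs(b[1]-218)<15]; print(hs)
        g=q[232:246,408:428].astype(int).sum(2)
        for i,r in enumerate(g): print(232+i,r.tolist())
E
```

```text
[ 577.5 -283.   278.6]
143.6 [ 577.7 -282.7  143.6]
145.6 [ 577.7 -282.2  145.6]
147.6 [ 577.7 -281.6  147.6]
pred tip centre & far edge [317.88597198 192.96252119] [317.88423464 197.07186525]
pred ring near edges [317.93183239 205.94798855] [317.92945881 210.82527744] [323.07409046 210.82486087] [312.7846713  210.82321671]
blue [(np.float64(317.6), np.float64(205.8), 23), (np.float64(306.2), np.float64(359.0), 45)]
185 [534, 526, 528, 524, 575, 598, 569, 593, 587, 533, 516, 541, 585, 614, 440, 237, 166, 138, 243, 481]
186 [530, 526, 523, 532, 519, 578, 589, 584, 524, 526, 527, 527, 540, 594, 647, 416, 234, 152, 150, 131]
187 [532, 529, 531, 529, 525, 522, 519, 520, 529, 536, 534, 539, 527, 527, 599, 645, 445, 153, 159, 168]
188 [524, 532, 528, 525, 529, 531, 526, 547, 546, 452, 471, 487, 500, 541, 536, 590, 607, 490, 128, 159]
189 [528, 529, 527, 523, 528, 540, 509, 447, 398, 348, 349, 347, 373, 448, 530, 537, 580, 581, 492, 125]
190 [524, 520, 528, 528, 529, 523, 458, 345, 297, 300, 285, 268, 271, 345, 548, 530, 538, 578, 593, 456]
191 [530, 528, 527, 526, 533, 499, 413, 296, 306, 
[... 3252 characters left out ...]
95, 86, 76, 177, 415, 422, 346, 310, 340, 478, 584, 598, 595, 594, 597, 590, 590]
240 [67, 69, 55, 68, 55, 79, 213, 460, 564, 568, 512, 565, 578, 596, 599, 604, 601, 594, 595, 600]
241 [43, 72, 66, 78, 93, 183, 377, 557, 598, 595, 594, 590, 594, 598, 598, 596, 602, 592, 593, 596]
242 [152, 141, 148, 164, 255, 376, 546, 589, 586, 601, 598, 598, 597, 593, 595, 597, 593, 598, 595, 602]
243 [369, 367, 360, 390, 540, 575, 587, 589, 590, 589, 592, 600, 603, 598, 601, 591, 599, 604, 597, 596]
244 [588, 582, 581, 576, 587, 584, 596, 595, 601, 601, 594, 594, 596, 600, 598, 594, 593, 591, 602, 590]
245 [602, 609, 599, 595, 582, 596, 591, 594, 597, 592, 589, 592, 592, 590, 594, 582, 589, 588, 592, 594]
```

The tip agrees with the TCP axis to within about 0.5 mm, and the probe is upright. Lowering over the yellow mark to a tip height of about 97 mm.

Call:
{"method": "arm_command", "body": {
  "motion": [
    [-1,0.1,0,0,0],
    [-1,0.2,0,0,0],
    [-1,0.28,0,0,0],
    [-1,0.35,0,0,0],
    [-1,0.41,0,0,0],
    [-1,0.46,0,0,0],
    [-1,0.49,0,0,0],
    [-1,0.49,0,0,0],
    [-1,0.49,0,0,0],
    [-1,0.49,0,0,0]
  ]
}}

```text
clock: 11.62
position: [577.8, -283.2, 230.1]
orientation: [0.5, 0.5, -0.5, 0.5]
contact_force: [0.8, -0.6, -0.9]
opening: 25.8
```

```bash
cat >> h.py <<'E'
def pw(P,X):
    c=np.array(P['R'])@np.array(X)+np.array(P['t']).ravel(); r=np.hypot(c[0],c[1]); th=np.arctan2(r,c[2]); K=np.array(P['mtx']); return np.array([K[0,2]+K[0,0]*th*c[0]/r,K[1,2]+K[0,0]*th*c[1]/r])
def wfit(tag):
    s=bot.read_state(); P,im=snap('wrist','wrist'+tag+'.png'); t=np.array(s['position']); L=[]
    print(np.round(t,1),np.round(s['orientation'],4),np.round(s['contact_force'],1),round(s['opening'],1),s['clock'])
    for nm,a in [('red',(0,6,120,120)),('yel',(24,35,150,120)),('port',(12,24,100,70))]:
        for b in blobs(im,*a,8):
            X=onz('wrist',P,b[0],b[1],LOC[nm][2])
            if np.hypot(*(X-ch([561,-215,.768],LOC[nm]))[:2])<8: L.append((nm,X)); print(nm,b,np.round(X,1))
    if len(L)>1:
        r=fit(L); print('chamber',np.round(r.x,3),np.round(r.fun,1))
        for k in LOC: print(k,np.round(ch(r.x,LOC[k]),1), 'minus tcp',np.round(ch(r.x,LOC[k])-t,1)[:2])
    print('pred tip, near edge',np.round(pw(P,t-[0,0,133]),1),np.round(pw(P,t-[0,-4,133]),1),'ring',np.round(pw(P,t-[0,-4,83]),1),'cam-tcp',np.round(w(P,[0,0,0])-t,1))
    print('blue',[b for b in blobs(im,100,125,120,60,5) if abs(b[0]-318)<15 and b[1]<250])
    return im
E
python3 - <<'E'
from h import *
im=wfit('6')
cv2.imwrite('pics/w6c.png',cv2.resize(im[60:230,210:390],None,fx=3.3,fy=3.3,interpolation=cv2.INTER_CUBIC))
E
```

```text
[ 577.8 -283.2  230.1] [ 0.5001  0.4997 -0.4999  0.5003] [ 0.8 -0.6 -0.9] 25.8 11.6167
red (np.float64(227.3), np.float64(101.1), 129) [ 493.8 -196.2   90. ]
yel (np.float64(317.1), np.float64(188.8), 79) [ 577.1 -281.1   90. ]
port (np.float64(291.4), np.float64(55.7), 594) [ 554.8 -158.   100. ]
chamber [ 560.739 -214.394    0.771] [ 0.   0.4  0.3 -0.7 -0.4  0.3]
yel [ 577.5 -281.8   90. ] minus tcp [-0.3  1.3]
red [ 493.8 -195.8   90. ] minus tcp [-84.   87.4]
port [ 554.5 -157.7  100. ] minus tcp [-23.3 125.4]
pred tip, near edge [317.8 192.9] [317.8 188.8] ring [317.8 206. ] cam-tcp [ -0.3  80.2 144.1]
blue [(np.float64(317.8), np.float64(206.0), 24)]
```

View pics/w6c.png

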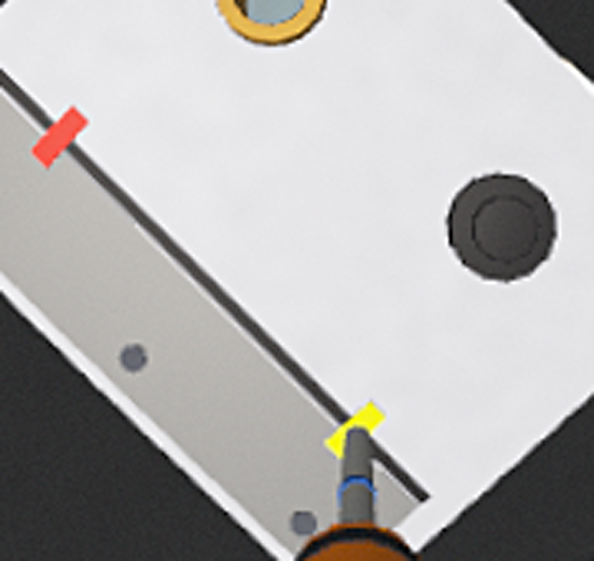

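The tip is over the yellow mark and the seam. I'll sweep to red at about 30 mm/s, with a total shift of (−83.5, +86.4) mm in three equal calls.

Call:
{"method": "arm_command", "body": {
  "motion": [
    [-1,0,-0.017,-0.018,0],
    [-1,0,-0.035,-0.036,0],
    [-1,0,-0.052,-0.054,0],
    [-1,0,-0.07,-0.072,0],
    [-1,0,-0.087,-0.09,0],
    [-1,0,-0.104,-0.108,0],
    [-1,0,-0.122,-0.126,0],
    [-1,0,-0.139,-0.144,0],
    [-1,0,-0.157,-0.162,0],
    [-1,0,-0.174,-0.18,0],
    [-1,0,-0.191,-0.198,0],
    [-1,0,-0.209,-0.216,0],
    [-1,0,-0.226,-0.234,0],
    [-1,0,-0.243,-0.252,0],
    [-1,0,-0.261,-0.27,0],
    [-1,0,-0.278,-0.288,0]
  ]
}}

```text
clock: 13.0
position: [549.5, -254.0, 229.7]
orientation: [0.5, 0.5, -0.5, 0.5]
contact_force: [-0.2, 0.4, -1.4]
opening: 25.6
```

```bash
python3 - <<'E'
from h import *
wfit('7')
E
```

```text
[ 549.5 -254.   229.7] [ 0.5  0.5 -0.5  0.5] [-0.2  0.4 -1.4] 25.6 13.0
red (np.float64(257.6), np.float64(130.8), 137) [ 493.8 -196.1   90. ]
yel (np.float64(345.9), np.float64(218.9), 117) [ 577.1 -282.5   90. ]
port (np.float64(324.2), np.float64(87.4), 509) [ 555.  -157.6  100. ]
chamber [ 560.774 -214.762    0.766] [ 0.1  0.3  0.1  0.2 -0.2 -0.5]
yel [ 577.2 -282.3   90. ] minus tcp [ 27.6 -28.2]
red [ 493.9 -195.8   90. ] minus tcp [-55.6  58.2]
port [ 554.8 -158.1  100. ] minus tcp [ 5.3 96. ]
pred tip, near edge [317.9 193. ] [317.9 188.9] ring [317.9 206. ] cam-tcp [ -0.2  80.1 144.1]
blue [(np.float64(318.1), np.float64(205.8), 23)]
```

On track. Continuing the sweep.

Call:
{"method": "arm_command", "body": {
  "motion": [
    [-1,0,-0.017,-0.018,0],
    [-1,0,-0.035,-0.036,0],
    [-1,0,-0.052,-0.054,0],
    [-1,0,-0.07,-0.072,0],
    [-1,0,-0.087,-0.09,0],
    [-1,0,-0.104,-0.108,0],
    [-1,0,-0.122,-0.126,0],
    [-1,0,-0.139,-0.144,0],
    [-1,0,-0.157,-0.162,0],
    [-1,0,-0.174,-0.18,0],
    [-1,0,-0.191,-0.198,0],
    [-1,0,-0.209,-0.216,0],
    [-1,0,-0.226,-0.234,0],
    [-1,0,-0.243,-0.252,0],
    [-1,0,-0.261,-0.27,0],
    [-1,0,-0.278,-0.288,0]
  ]
}}

```text
clock: 14.38
position: [521.7, -225.2, 229.6]
orientation: [-0.5, -0.5, 0.5, -0.5]
contact_force: [0.7, 0.7, -1.0]
opening: 25.7
```

Call:
{"method": "arm_command", "body": {
  "motion": [
    [-1,0,-0.017,-0.018,0],
    [-1,0,-0.035,-0.036,0],
    [-1,0,-0.052,-0.054,0],
    [-1,0,-0.07,-0.072,0],
    [-1,0,-0.087,-0.09,0],
    [-1,0,-0.104,-0.108,0],
    [-1,0,-0.122,-0.126,0],
    [-1,0,-0.139,-0.144,0],
    [-1,0,-0.157,-0.162,0],
    [-1,0,-0.174,-0.18,0],
    [-1,0,-0.191,-0.198,0],
    [-1,0,-0.209,-0.216,0],
    [-1,0,-0.226,-0.234,0],
    [-1,0,-0.243,-0.252,0],
    [-1,0,-0.261,-0.27,0],
    [-1,0,-0.278,-0.288,0],
    [-1,0,-0.278,-0.288,0],
    [-1,0,-0.278,-0.288,0],
    [-1,0,-0.278,-0.288,0],
    [-1,0,-0.278,-0.288,0]
  ]
}}

```text
clock: 16.05
position: [494.2, -196.7, 229.7]
orientation: [0.5, 0.5, -0.5, 0.5]
contact_force: [0.2, -0.1, -0.7]
opening: 25.6
```

```bash
python3 - <<'E'
from h import *
im=wfit('8')
cv2.imwrite('pics/w8c.png',cv2.resize(im[80:230,230:410],None,fx=3,fy=3,interpolation=cv2.INTER_CUBIC))
E
```

```text
[ 494.2 -196.7  229.7] [ 0.5     0.4999 -0.5     0.5   ] [ 0.2 -0.1 -0.7] 25.6 16.05
red (np.float64(317.9), np.float64(189.0), 85) [ 494.2 -194.7   90. ]
yel (np.float64(395.2), np.float64(268.2), 89) [ 577.3 -282.6   90. ]
port (np.float64(384.2), np.float64(152.7), 625) [ 554.2 -157.7  100. ]
chamber [ 560.722 -214.421    0.764] [-0.3 -0.6 -0.3  0.6  0.6  0. ]
yel [ 577. -282.   90.] minus tcp [ 82.8 -85.2]
red [ 493.9 -195.3   90. ] minus tcp [-0.3  1.4]
port [ 554.8 -157.7  100. ] minus tcp [60.6 39. ]
pred tip, near edge [317.9 193. ] [317.9 188.8] ring [317.9 206. ] cam-tcp [ -0.2  80.1 144.1]
blue [(np.float64(317.0), np.float64(129.0), 428), (np.float64(318.3), np.float64(205.8), 22)]
```

View pics/w8c.png

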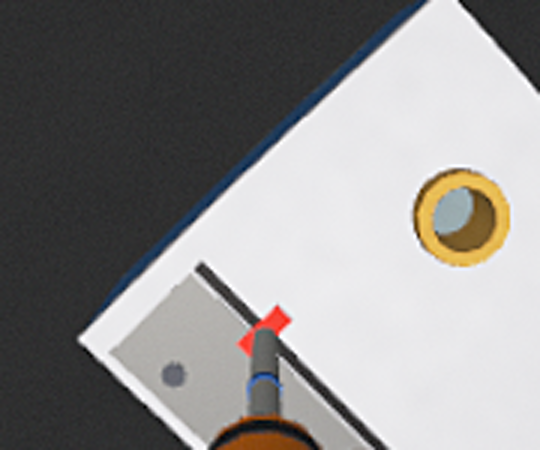

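The tip is at red. Raising and moving over the brass port.

Call:
{"method": "arm_command", "body": {
  "motion": [
    [-1,-0.1,0,0,0],
    [-1,-0.2,0,0,0],
    [-1,-0.3,0,0,0],
    [-1,-0.3,0.1,-0.07,0],
    [-1,-0.3,0.25,-0.16,0],
    [-1,-0.3,0.4,-0.26,0],
    [-1,-0.3,0.53,-0.34,0],
    [-1,-0.3,0.6,-0.38,0],
    [-1,-0.3,0.605,-0.385,0],
    [-1,-0.3,0.605,-0.385,0],
    [-1,-0.3,0.605,-0.385,0],
    [-1,-0.3,0.605,-0.385,0],
    [-1,-0.3,0.605,-0.385,0]
  ]
}}

```text
clock: 17.18
position: [554.0, -158.8, 259.8]
orientation: [-0.5, -0.5, 0.5, -0.5]
contact_force: [-0.4, 0.7, -1.6]
opening: 25.5
```

```bash
python3 - <<'E'
from h import *
im=wfit('9')
P=cams.camera_params('wrist'); t=np.array(bot.read_state()['position'])
# candidate port centre overlay: rim outer circle r=15 at z=100, inner r=10
big=cv2.resize(im[140:240,260:380],None,fx=5,fy=5,interpolation=cv2.INTER_CUBIC)
for r,col in((15,(255,0,255)),(10,(0,255,0))):
    pp=[(pw(P,[554.8+r*np.cos(a),-157.9+r*np.sin(a),100])-[260,140]+.5)*5 for a in np.linspace(0,6.3,60)]
    cv2.polylines(big,[np.array(pp,np.int32)],True,col,1)
cv2.imwrite('pics/w9c.png',big)
Q,s=snap('side','side9.png'); 
print('side pred tip',proj(Q,t-[0,0,133]),'port',proj(Q,[554.8,-157.9,100]))
Q2,sc=snap('scene','scene9.png')
cv2.imwrite('pics/s9.png',np.hstack([cv2.resize(s[190:250,325:405],(400,300),interpolation=cv2.INTER_CUBIC),cv2.resize(sc[195:255,240:320],(400,300),interpolation=cv2.INTER_CUBIC)]))
cv2.imwrite('pics/v9.png',np.vstack([cv2.resize(big,(480,400)),cv2.resize(cv2.imread('pics/s9.png'),(480,180))]))
E
```

```text
[ 554.  -158.8  259.8] [-0.5003 -0.4996  0.5004 -0.4997] [-0.4  0.7 -1.6] 25.5 17.1833
red (np.float64(262.8), np.float64(216.5), 95) [ 493.8 -196.1   90. ]
port (np.float64(318.7), np.float64(182.7), 418) [ 554.8 -155.8  100. ]
chamber [ 561.782 -212.706    0.795] [ 0.7  0.4 -0.7 -0.4]
yel [ 580.1 -279.7   90. ] minus tcp [  26.1 -120.9]
red [ 494.4 -195.7   90. ] minus tcp [-59.6 -36.9]
port [ 554.2 -156.2  100. ] minus tcp [0.1 2.6]
pred tip, near edge [317.9 192.9] [317.9 188.8] ring [318.  205.9] cam-tcp [-1.000e-01  8.010e+01  1.441e+02]
blue [(np.float64(318.3), np.float64(205.5), 19)]
side pred tip [366.15630742 220.07209155] port [365.25284365 229.90815025]
```

View pics/v9.png

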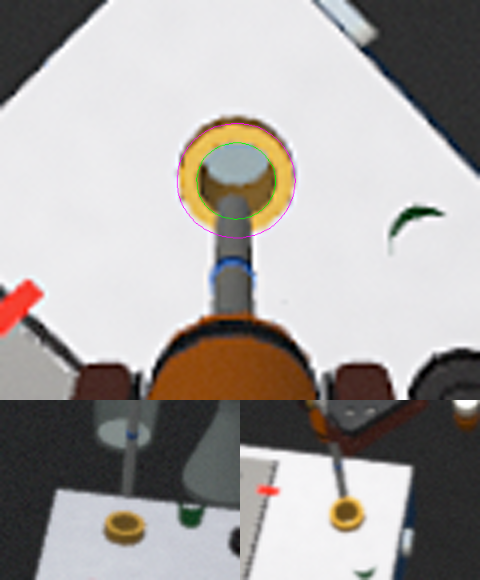

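The overlay fits the rim at (554.8, −157.9), and the tip is over the bore in all three views. Lowering in two stages.

Call:
{"method": "arm_command", "body": {
  "motion": [
    [-1,0.06,0,0,0],
    [-1,0.12,0,0,0],
    [-1,0.18,0,0,0],
    [-1,0.24,0,0,0],
    [-1,0.3,0,0,0],
    [-1,0.35,0,0,0],
    [-1,0.4,0,0,0],
    [-1,0.4,0,0,0],
    [-1,0.4,0,0,0],
    [-1,0.4,0,0,0]
  ]
}}

```text
clock: 18.17
position: [554.8, -158.1, 219.9]
orientation: [0.5, 0.5, -0.5, 0.5]
contact_force: [-0.3, 0.2, -0.8]
opening: 25.5
```

```bash
python3 - <<'E'
from h import *
im=wfit('10')
P=cams.camera_params('wrist'); t=np.array(bot.read_state()['position'])
big=cv2.resize(im[140:240,260:380],None,fx=4,fy=4,interpolation=cv2.INTER_CUBIC)
for r,col in((15,(255,0,255)),(10,(0,255,0)),(4,(0,0,255))):
    pp=[(pw(P,[554.8+r*np.cos(a),-157.9+r*np.sin(a),100])-[260,140]+.5)*4 for a in np.linspace(0,6.3,60)]
    cv2.polylines(big,[np.array(pp,np.int32)],True,col,1)
Q,s=snap('side','side10.png'); Q2,sc=snap('scene','scene10.png')
b=np.hstack([cv2.resize(s[200:250,335:395],(400,333),interpolation=cv2.INTER_CUBIC),cv2.resize(sc[210:250,255:303],(400,333),interpolation=cv2.INTER_CUBIC)])
cv2.imwrite('pics/v10.png',np.vstack([cv2.resize(big,(800,0) if 0 else (480,400)),cv2.resize(b,(480,200))]))
E
```

```text
[ 554.8 -158.1  219.9] [ 0.5001  0.4999 -0.4999  0.5001] [-0.3  0.2 -0.8] 25.5 18.1667
red (np.float64(255.4), np.float64(231.2), 120) [ 494.  -195.9   90. ]
port (np.float64(317.9), np.float64(193.5), 514) [ 554.9 -154.8  100. ]
chamber [ 562.276 -211.783    0.805] [ 0.8  0.5 -0.8 -0.5]
yel [ 581.3 -278.6   90. ] minus tcp [  26.4 -120.4]
red [ 494.8 -195.4   90. ] minus tcp [-60.1 -37.3]
port [ 554.1 -155.4  100. ] minus tcp [-0.7  2.8]
pred tip, near edge [317.8 193. ] [317.8 188.8] ring [317.9 206. ] cam-tcp [ -0.3  80.1 144.1]
blue [(np.float64(316.2), np.float64(118.5), 8), (np.float64(331.9), np.float64(134.6), 16), (np.float64(318.3), np.float64(205.5), 19)]
```

View pics/v10.png

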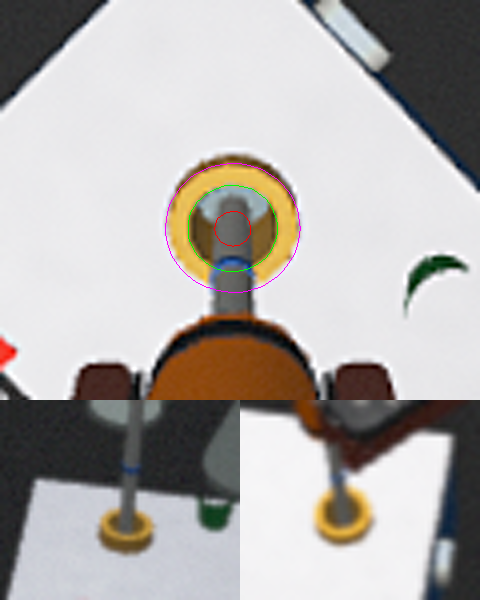

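The rod is centred in the bore in all three views. Lowering the last 37 mm.

Call:
{"method": "arm_command", "body": {
  "motion": [
    [-1,0.05,0,0,0],
    [-1,0.1,0,0,0],
    [-1,0.15,0,0,0],
    [-1,0.2,0,0,0],
    [-1,0.25,0,0,0],
    [-1,0.3,0,0,0],
    [-1,0.34,0,0,0],
    [-1,0.37,0,0,0],
    [-1,0.37,0,0,0],
    [-1,0.37,0,0,0],
    [-1,0.37,0,0,0],
    [-1,0.37,0,0,0]
  ]
}}

```text
clock: 19.32
position: [554.8, -158.2, 183.0]
orientation: [0.5, 0.5, -0.5, 0.5]
contact_force: [-0.3, 0.2, -1.5]
opening: 25.6
```

```bash
python3 - <<'E'
from h import *
s0=bot.read_state(); t=np.array(s0['position']); print(np.round(t,1),np.round(s0['orientation'],4),np.round(s0['contact_force'],1))
P,im=snap('wrist','wrist11.png')
print(P['t'] is not None, [b for b in blobs(im,100,125,120,60,4) if abs(b[0]-318)<15])
big=cv2.resize(im[140:240,260:380],None,fx=4,fy=4,interpolation=cv2.INTER_CUBIC)
for r,col in((15,(255,0,255)),(10,(0,255,0)),(4,(0,0,255))):
    pp=[(pw(P,[554.8+r*np.cos(a),-157.9+r*np.sin(a),100])-[260,140]+.5)*4 for a in np.linspace(0,6.3,60)]
    cv2.polylines(big,[np.array(pp,np.int32)],True,col,1)
Q,s=snap('side','side11.png'); Q2,sc=snap('scene','scene11.png')
for c,q in (('side',Q),('scene',Q2)):
    for n in ('probe_ring','port'): print(c,n,[(np.round(w(q,d['xyz']),1).tolist(),round(d['p'],2)) for d in tip_of(c,n)[:3]])
b=np.hstack([cv2.resize(s[205:245,340:392],(400,308),interpolation=cv2.INTER_CUBIC),cv2.resize(sc[213:248,256:301],(400,308),interpolation=cv2.INTER_CUBIC)])
cv2.imwrite('pics/v11.png',np.vstack([cv2.resize(big,(432,360)),cv2.resize(b,(432,166))]))
cv2.imwrite('pics/v11.png',np.hstack([cv2.resize(big,(480,400))[:, 60:420],np.vstack([cv2.resize(s[205:245,340:392],(260,200),interpolation=cv2.INTER_CUBIC),cv2.resize(sc[213:248,256:301],(260,200),interpolation=cv2.INTER_CUBIC)])]))
E
```

```text
[ 554.8 -158.2  183. ] [ 0.5001  0.4998 -0.4999  0.5002] [-0.3  0.2 -1.5]
True [(np.float64(325.3), np.float64(129.8), 63), (np.float64(317.3), np.float64(206.0), 23)]
side probe_ring [([637.8, 164.1, 49.8], 0.71), ([558.0, -161.9, 98.9], 0.7), ([539.7, 294.7, 50.3], 0.53)]
side port [([559.4, -164.1, 102.5], 0.69)]
scene probe_ring [([632.7, 171.2, 50.2], 0.61), ([535.2, 300.6, 52.7], 0.52), ([555.1, -154.2, 98.2], 0.4)]
scene port [([554.8, -159.1, 96.8], 0.6), ([578.5, -282.4, 91.5], 0.55), ([561.0, -213.3, -2.4], 0.3)]
```

Picture limit reached, so I'll check the centring numerically from the bright brass rim in the wrist picture.

```bash
python3 - <<'E'
from h import *
P=cams.camera_params('wrist'); im=cv2.imread('pics/wrist11.png'); t=np.array(bot.read_state()['position'])
hsv=cv2.cvtColor(im,cv2.COLOR_BGR2HSV)
m=cv2.inRange(hsv,(14,90,190),(26,255,255)); m[:150]=0; m[245:]=0; m[:,:285]=0; m[:,355:]=0
ys,xs=np.nonzero(m)
X=np.array([onz('wrist',P,u,v,100)[:2] for u,v in zip(xs,ys)])
f=lambda p:np.clip(np.abs(np.hypot(*(X-p).T)-12.5)-2.5,0,None)
r=least_squares(f,[554.8,-157.9],loss='soft_l1'); d=np.hypot(*(X-r.x).T)
print(len(X),'port centre',np.round(r.x,2),'radii',np.round(np.percentile(d,[2,50,98]),1),'rms',np.sqrt((f(r.x)**2).mean()).round(2))
# rod near mouth: blue ring front arc vs. prediction at axis=TCP
b=[b for b in blobs(im,100,125,120,60,4) if abs(b[0]-318)<15 and b[1]>180]; print('ring',b,'pred',pw(P,t-[0,-4,83]),'pred 1mm lower',pw(P,t-[0,-4,84]))
print('port - tcp',np.round(r.x-t[:2],2))
# rod edges in columns by row
for row in (195,199,202,210): print(row,im[row,308:330].astype(int).sum(1).tolist())
E
```

```text
380 port centre [ 554.5  -157.55] radii [10.2 12.4 14.3] rms 0.0
ring [(np.float64(317.3), np.float64(206.0), 23)] pred [317.91456023 205.90938662] pred 1mm lower [317.91339407 205.5003848 ]
port - tcp [-0.14  0.5 ]
195 [434, 480, 507, 518, 524, 520, 513, 517, 512, 509, 516, 514, 510, 510, 512, 520, 519, 510, 491, 413, 301, 205]
199 [513, 511, 516, 531, 450, 400, 357, 317, 317, 312, 298, 282, 282, 274, 296, 496, 536, 516, 506, 506, 507, 514]
202 [487, 502, 509, 503, 522, 403, 296, 312, 316, 319, 297, 294, 270, 240, 254, 480, 517, 497, 478, 398, 490, 506]
210 [201, 199, 206, 193, 343, 342, 309, 313, 306, 308, 291, 283, 270, 253, 217, 299, 298, 249, 262, 262, 263, 238]
```

```bash
python3 -c "
from bench import bot
print(bot.read_state()['joint_velocities'].round(3) if hasattr(bot.read_state()['joint_velocities'],'round') else '')
print(bot.sign_off())"
```

```text
[-0.001  0.     0.001  0.002 -0.001 -0.001 -0.002]
the job is handed in; nothing more can be done
None
```

I completed the leak check and handed it in after about 19 s of robot time. No verdict was reported.

**What I did:** I gripped the orange probe at 25 N and lifted it out of the stand. I swept the tip from the yellow to the red mark at about 30 mm/s, aiming for about 7 mm above the deck. Then I lowered the rod into the brass port, aiming for the tip 50 mm below the mouth, and left it gripped there.

**Last checks:**
- **Centring:** the rim fit from the wrist camera put the port 0.5 mm from the tool axis.
- **Depth:** the blue ring appeared within 0.1 pixel vertically of where the wrist view should show it with the probe held as planned. The side and scene networks put the ring 98–99 mm above the bench, against 100 mm for the mouth.
- **Holding:** the tool stood vertical and the joint speeds were practically zero. Wrist force readings stayed at about 2 N or less throughout.

**What disagreed or was not checked:**
- **Camera differences:** the network readings from the side and scene cameras differed from the wrist camera by up to about 7 mm. In the scene view, the ring and port readings were about 5 mm apart in y. I went by the wrist camera, whose fits were good to about 0.5 mm.
- **Last picture:** I had used all 12 views, so I checked the final depth by numbers only, without seeing it.
- **Bystanders:** I did not re-measure their positions at the end.

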